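Closing a course of a shielding wall in running bond

TASK

Finish the second course of the yellow shielding wall in running bond so that no joint runs straight through it: lay the full brick astride the joint of the two bricks below and close both ends with the half bricks. Every brick must sit fully home over the ridge below it, with the joints closed up (a few millimetres at most) and the ends flush with the bottom course. Leave the bottom course where it is, and do not knock the vial shield, the survey meter or the tape.

Things in the scene. Friction and masses are not known exactly. Their poses are not given: they have to be found in the camera images.
- shield_base: Fixed stainless-steel footing of the wall, 100 x 300 x 6 mm, with the same ridge (260 long) along its middle. Origin: centre of its underside on the bench; x across the wall (away from the robot, towards the vial shield), y along the wall to the left, z up.
- lower_left: Loose dull-yellow plastic brick, left (+y) end of the bottom course, already on the footing. 120 long, 50 wide, 45 high to the shoulders; a ridge runs along the middle of its top (22 mm wide at the foot, 9 at the crown, 9 high). Origin: centre of its underside (6 mm above the bench); x across, y along its length, z up. Joint to lower_right about 1 mm.
- lower_right: The same brick at the right (-y) end of the bottom course, already on the footing; same frame.
- full_brick: Full brick to be laid, lying groove down on the bench; shape, colour, size and frame as lower_left, 0.24 kg. A groove along its underside (10 deep, 1.2 mm wider than the ridge on each side) drops over the ridge below; laid, it rests on the shoulders, 45 mm above the lower bricks' origins. Grip across the 50 mm width. A half turn makes no difference.
- half_a: Half brick to be laid, lying groove down on the bench: same section and frame as the full brick (50 wide, 45 high, 54 with the ridge) but 60 mm long, along y; 0.12 kg. Either half may close either end.
- half_b: The other half brick, the same as half_a.
- vial_shield: Blue upright leaded vial shield behind the wall, 45 mm in diameter, 102 high, loose; leave it alone. Origin: centre of its underside.
- survey_meter: Orange and black survey meter lying on the bench, 150 x 66 x 62, loose; leave it alone. Origin: centre of its underside.
- warning_tape: Yellow and purple roll of tape lying flat, 94 mm in diameter, 25 high, loose; leave it alone. Origin: centre of its underside.
Things that resemble listed ones, but are neither listed nor needed, are in the scene too. What is shaped like the half_b but turquoise is not meant.

How it is judged:
By the outcome, as a careful person would: the job done as asked, in the order asked, and still so for the second after the job is handed in, with the robot touching nothing.
It also fails if it takes over 72 s, if anything falls off the work surface, if the arm or the gripper's body presses on something with over 40 N, if the wrist force passes 120 N, or if a joint passes its speed limit or range.

ROBOT

A 6-joint arm with a two-finger parallel gripper is mounted at the origin on the work surface; the furniture and walls round the work are solid. World frame = base frame: x ahead of the robot, y to its left, z up, the work surface at z = 0. Lengths are in m, angles in rad, forces in N, time in s.
With the tool pointing down it reaches from about 0.375 to 0.9 m from the base axis. Payload 3.1 kg.
Tool frame: the origin (TCP) lies where the fingers leave the gripper's body, on its centre line; the fingertips stand 73 mm ahead of it and the grasp point (between the pads) lies 54 mm ahead of it; z points along the fingers, y is the line along which they close (so a half turn about z gives the same grasp; the last joint's range is limited). The gripper opens to 85 mm and grips with 20 to 120 N. Pads are 22 mm wide; open, the fingers measure 114 mm over their backs; the gripper's body (76 mm by 85 mm) begins 54 mm behind the grasp point. The pads swing forward as they close: fully open they stand 13 mm farther back than shut.
Start: joints at [-1.494, 0.527, 1.433, -0, 1.181, -0.178], TCP at [0.158, -0.605, 0.304] pointing down, gripper open.
Joint ranges: [-3.08, 3.08], [-0.75, 2.2], [0.22, 2.44], [-1.43, 4.57], [0, 2.65], [-2.85, 2.85]. Speed limits (rad/s): [2.79, 2.79, 3.14, 3.14, 3.14, 3.14].

INTERFACE

Orientations are given as a unit quaternion [x, y, z, w].
In Python, from station import manip gives the robot as it stands.
- The arm moves only by the shell command python3 -m crank 'ROWS' [FORCE]. ROWS is JSON, a list of rows, each an object with "dp": the shift along the tool's x, y, z normalised to -1 to 1, where 1 is 50 cm, a list of three; "delta_rot": the turn, a rotation vector about the tool's x, y, z normalised to -1 to 1, where 1 is 2 pi rad, a list of three; "fingers": the opening, from -1 (shut) to 1 (fully open). A call has 1 to 12 rows; each row shifts and turns the commanded pose from where the row before left it, along the tool's axes as they then stand; what a row does not reach is not made up. A row lasts 1/12 s, in which the tool goes at most 41.7 mm and 7.16 degrees, less where a joint would pass 70% of its speed; a pose out of reach is approached as far as the arm can. A call with a number of a shift or a turn outside -1 to 1 is refused whole. A call with a gripper value outside its range is refused whole. The fingers move at their own pace and stop on an object; FORCE is the grip in N (left out, the last holds). Time passes only in rows, so rows that do not move let the fingers close. It gives the time, the measured TCP pose, the force, the opening and the grip force at its end, in the units of the state.
- manip.sense(): the state, without advancing time (a new reading comes with each control period).
- manip.snapshot(name): name is "scene" or "top"; returns (picture, depth): 480x640x3 uint8, red, green, blue; 480x640 float32, m along the optical axis (not along the pixel's ray), 0 where there is no reading.
- manip.camera_model(name): a dict with "fx", "fy", "cx", "cy" (pixels), "origin" and "attitude" of the camera in the world. Camera axes: x right, y up, looking along -z (the intrinsics and any distortion apply to the point x, -y, -z); pixel columns grow to the right and rows downward; lengths in m; the calibration is good to about 2 mm. A picture is of the moment at which its call begins. camera_model takes no time and is no camera call.
- manip.sign_off(): hands the job in; it is judged then, once.
The state is a dict: "t": time; "q": joint angles; "qd": joint speeds; "tau": joint torques, N m; "tcp_pos": TCP position; "tool_rot": TCP orientation; "force": force on the tool from outside, world axes, zero at the start; "ft_torque": the same for the moment, N m; "finger_gap": opening from 0.0 (shut) to 1.0 (fully open); "gripper_force": force on a finger pad.
Only numpy, scipy, OpenCV 4.12 (cv2) and the standard library are available. Lean on these libraries where they do the work, as an engineer would, in place of code of your own. Each camera call takes 0.05 s, during which the arm holds its last target. There are 200 camera calls.

## Working session

There is one attempt and no reset: what is moved stays moved. The work goes in short steps, Python scripts to look and compute and a shell command to move; the robot and the scene stay as the last step left them, time stands still between calls to the robot, and variables do not carry over. Pictures are saved under pics/ and viewed, at most 10 in all, crops included, and the job is handed in when it is done.

```bash
mkdir -p pics; cat > h.py <<'E'
import numpy as np, cv2
from station import manip
from scipy.spatial.transform import Rotation as R
def cam(n):
    c=manip.camera_model(n); a=np.array(c['attitude'],float)
    M=R.from_quat(a).as_matrix() if a.size==4 else a.reshape(3,3)
    return c,M,np.array(c['origin'])
def cloud(n,depth):
    c,M,o=cam(n); v,u=np.mgrid[:480,:640]
    P=np.stack([(u-c['cx'])/c['fx']*depth,-(v-c['cy'])/c['fy']*depth,-depth],-1)
    return P@M.T+o
def ray(n,uv,z):
    c,M,o=cam(n); d=M@np.array([(uv[0]-c['cx'])/c['fx'],-(uv[1]-c['cy'])/c['fy'],-1]); return o+d*(z-o[2])/d[2]
E
python3 - <<'E'
from h import *
for n in('scene','top'):
    p,d=manip.snapshot(n); np.savez(f'{n}0.npz',p=p,d=d); cv2.imwrite(f'pics/{n}0.png',p[:,:,::-1]); print(manip.camera_model(n))
print(manip.sense())
E
```

```text
{'fx': 565.9362470196339, 'fy': 565.9362470196339, 'cx': 314.9890801209911, 'cy': 234.3312565762354, 'origin': array([-0.84196455,  0.8194065 ,  0.92153662]), 'attitude': array([-0.25502048,  0.43327824,  0.73465951, -0.45553257])}
{'fx': 580.3433356821942, 'fy': 580.3433356821942, 'cx': 311.5386130034966, 'cy': 233.44201602078797, 'origin': array([0.25648053, 0.09135591, 1.62572829]), 'attitude': array([ 0.05571982, -0.05885885, -0.70119565,  0.70834709])}
{'t': 0.1, 'q': array([-1.49346853e+00,  5.28367472e-01,  1.43376584e+00,  2.99884193e-05,
        1.18138860e+00, -1.78490906e-01]), 'qd': array([-0.00040166, -0.00284055, -0.00397128, -0.00156142, -0.00039146,
       -0.00029668]), 'tau': array([-6.28211419e-04, -4.43307173e+01, -1.78585464e+01, -1.06814962e-04,
        3.91493901e-03,  1.60826437e-05]), 'tcp_pos': array([ 0.15814968, -0.60414773,  0.3030375 ]), 'tool_rot': array([ 9.91831013e-01,  1.27555133e-01,  6.26199032e-05, -9.62691183e-04]), 'force': array([-0.43659631,  0.04919253, -0.21626016]), 'ft_torque': array([ 0.02034003,  0.03512437, -0.02223654]), 'gripper_force': 0.0, 'finger_gap': 0.9957919058013641}
```

View pics/top0.png

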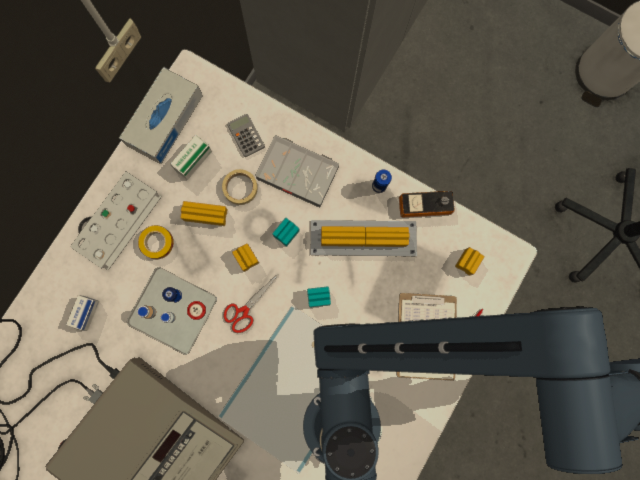

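View pics/scene0.png

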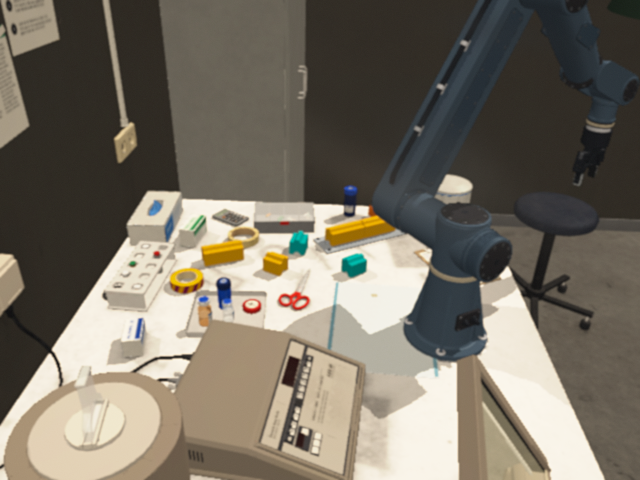

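The top view shows the full brick at (204,214). The yellow halves are at (245,257) and (470,261). Look-alikes are the turquoise halves at (286,232) and (319,297), which are not wanted. The wall is at (364,237), the tape at (155,242), the vial shield at (382,180) and the survey meter at (427,204).

```bash
cat >> h.py <<'E'
def bricks(n,p,d,zmin=0.035,minpix=150,verbose=True):
    hsv=cv2.cvtColor(p,cv2.COLOR_RGB2HSV); m=cv2.inRange(hsv,(15,140,60),(32,255,255))
    k,l,s,c=cv2.connectedComponentsWithStats(m); P=cloud(n,d); out=[]
    for i in range(1,k):
        if s[i,4]<minpix: continue
        q=P[(l==i)&(d>0)]; q=q[q[:,2]>zmin]
        if len(q)<60: continue
        r=cv2.minAreaRect((q[:,:2]*1000).astype(np.float32)); b=cv2.boxPoints(r)
        e=[b[1]-b[0],b[2]-b[1]]; L=max(e,key=np.linalg.norm); a=np.degrees(np.arctan2(L[1],L[0]))%180
        if verbose: print(np.round(c[i]),s[i,4],'ctr',np.round(r[0],1),'size',np.round(sorted(r[1]),1),'axis',round(a,1),'z50/98',np.round(np.percentile(q[:,2],[10,50,98]),4))
        out.append((c[i],r,a))
    return out
E
python3 - <<'E'
from h import *
ims=[]
for n in('scene','top'):
    f=np.load(n+'0.npz'); print(n); bricks(n,f['p'],f['d'])
    P=cloud(n,f['d']); z=P[...,2][(abs(P[...,0]-.35)<.1)&(abs(P[...,1]-.2)<.1)]; print('bench z',np.median(z))
p=np.load('top0.npz')['p']
# steel footing & ray based edges
for (u,v) in((245,257),(470,261),(204,214),(364,237)):
    ims.append(cv2.resize(p[v-30:v+30,u-60:u+60],None,fx=3.3,fy=5 if 0 else 3.3,interpolation=cv2.INTER_CUBIC))
ims=np.vstack([np.hstack(ims[:2]),np.hstack(ims[2:])])
cv2.imwrite('pics/crop.png',ims[:,:,::-1])
E
```

```text
scene
[357. 230.] 1185 ctr [396.6  30.3] size [199.2 408.5] axis 145.8 z50/98 [0.0394 0.0522 0.2354]
[223. 252.] 825 ctr [571.3 392.6] size [ 60.6 120. ] axis 84.4 z50/98 [0.0386 0.0467 0.0571]
[275. 263.] 447 ctr [447.4 272.8] size [53.7 62.6] axis 33.0 z50/98 [0.0389 0.0464 0.0569]
bench z 0.0017901007874819852
top
[203. 213.] 874 ctr [572.7 388.1] size [ 51.3 120.4] axis 83.1 z50/98 [0.0409 0.0467 0.0582]
[364. 236.] 1708 ctr [511.2 -60.5] size [ 51.8 240.5] axis 89.8 z50/98 [0.0457 0.0521 0.0638]
[245. 257.] 411 ctr [449.5 268.6] size [49.4 59.9] axis 31.8 z50/98 [0.0406 0.0463 0.0578]
[470. 261.] 471 ctr [ 446.1 -353. ] size [50.9 62.2] axis 148.3 z50/98 [0.0391 0.0458 0.0578]
bench z 0.00011789156727537442
```

View pics/crop.png

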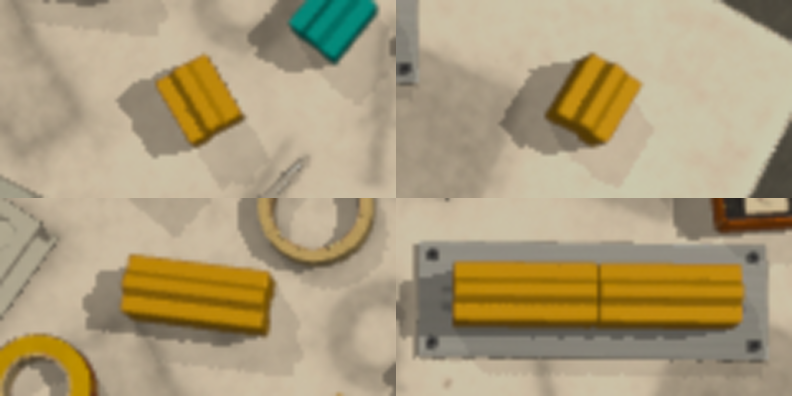

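The close crop confirms the choice: the ridge axes match the long sides, both halves are yellow, and the wall joint is mid-wall. Every top-view size matches the given ones. Next is a helper that works out moves in tool units.

```bash
cat > plan.py <<'E'
import sys; from h import *
# plan.py x y z psi(deg): turn about tool z (units), then dp in the tool axes after that turn (units)
def plan(x,y,z,psi):
    s=manip.sense(); Q=R.from_quat(s['tool_rot']); t=R.from_euler('z',psi,degrees=True)*R.from_euler('x',180,degrees=True)
    rv=(Q.inv()*t).as_rotvec()/(2*np.pi); d=t.inv().apply(np.array([x,y,z])-s['tcp_pos'])/.5
    print('t',round(s['t'],2),'tcp',np.round(s['tcp_pos'],4),'rot',np.round(rv,4),'rows',np.ceil(abs(rv).max()*360/7.1),'| dp',np.round(d,4),'rows',np.ceil(np.linalg.norm(d)*500/40),'F',np.round(s['force'],1),'gap',round(s['finger_gap'],3),'grip',round(s['gripper_force'],1))
if __name__=='__main__':
    for a in sys.argv[1:]: plan(*map(float,a.split(',')))
E
python3 plan.py 0.45,-0.3,0.3,83 
python3 - <<'E'
from h import *
f=np.load('top0.npz'); P=cloud('top',f['d'])
for n,(u,v) in dict(vial=(382,180),meter=(427,204),tape=(155,242),box=(160,105),needle=(188,157),cream=(240,168),turq=(286,232),turq2=(319,297)).items(): print(n,np.round(P[v,u],3))
E
```

```text
t 0.1 tcp [ 0.1581 -0.6041  0.303 ] rot [-0.0002 -0.0002 -0.1898] rows 10.0 | dp [0.6749 0.5052 0.0061] rows 11.0 F [-0.4  0.  -0.2] gap 0.996 grip 0.0
vial [ 0.656 -0.104  0.097]
meter [ 0.602 -0.235  0.045]
tape [ 0.493  0.528 -0.001]
box [0.863 0.509 0.096]
needle [0.725 0.433 0.059]
cream [ 0.712  0.294 -0.   ]
turq [0.517 0.156 0.054]
turq2 [0.341 0.064 0.05 ]
```

```bash
python3 -m crank '[{"dp":[0,0,0],"delta_rot":[0,0,-0.019],"fingers":1},{"dp":[0,0,0],"delta_rot":[0,0,-0.019],"fingers":1},{"dp":[0,0,0],"delta_rot":[0,0,-0.019],"fingers":1},{"dp":[0,0,0],"delta_rot":[0,0,-0.019],"fingers":1},{"dp":[0,0,0],"delta_rot":[0,0,-0.019],"fingers":1},{"dp":[0,0,0],"delta_rot":[0,0,-0.019],"fingers":1},{"dp":[0,0,0],"delta_rot":[0,0,-0.019],"fingers":1},{"dp":[0,0,0],"delta_rot":[0,0,-0.019],"fingers":1},{"dp":[0,0,0],"delta_rot":[0,0,-0.019],"fingers":1},{"dp":[0,0,0],"delta_rot":[0,0,-0.019],"fingers":1}]' 60
python3 plan.py 0.5,-0.3,0.3,83.1 0.5,-0.1,0.3,83.1
```

```text
t: 0.93
tcp_pos: [0.1581, -0.6043, 0.3033]
tool_rot: [0.747, 0.665, 0.0, -0.001]
force: [-0.1, 0.2, 0.4]
finger_gap: 1.001
gripper_force: 0.0
t 0.93 tcp [ 0.1581 -0.6043  0.3033] rot [-0.     -0.0002  0.0008] rows 1.0 | dp [0.6864 0.6057 0.0067] rows 12.0 F [-0.1  0.2  0.4] gap 1.001 grip 0.0
t 0.93 tcp [ 0.1581 -0.6043  0.3033] rot [-0.     -0.0002  0.0008] rows 1.0 | dp [1.0835 0.5576 0.0067] rows 16.0 F [-0.1  0.2  0.4] gap 1.001 grip 0.0
```

```bash
python3 -m crank '[{"dp":[0.057,0.05,0],"delta_rot":[0,0,0],"fingers":1},{"dp":[0.057,0.05,0],"delta_rot":[0,0,0],"fingers":1},{"dp":[0.057,0.05,0],"delta_rot":[0,0,0],"fingers":1},{"dp":[0.057,0.05,0],"delta_rot":[0,0,0],"fingers":1},{"dp":[0.057,0.05,0],"delta_rot":[0,0,0],"fingers":1},{"dp":[0.057,0.05,0],"delta_rot":[0,0,0],"fingers":1},{"dp":[0.057,0.05,0],"delta_rot":[0,0,0],"fingers":1},{"dp":[0.057,0.05,0],"delta_rot":[0,0,0],"fingers":1},{"dp":[0.057,0.05,0],"delta_rot":[0,0,0],"fingers":1},{"dp":[0.057,0.05,0],"delta_rot":[0,0,0],"fingers":1},{"dp":[0.057,0.05,0],"delta_rot":[0,0,0],"fingers":1},{"dp":[0.057,0.05,0],"delta_rot":[0,0,0],"fingers":1}]'
python3 plan.py 0.5727,0.3881,0.22,83.1
```

```text
t: 1.93
tcp_pos: [0.4983, -0.2997, 0.3035]
tool_rot: [0.749, 0.663, -0.0, -0.0]
force: [0.6, -1.0, -0.3]
finger_gap: 1.001
gripper_force: 0.0
t 1.93 tcp [ 0.4983 -0.2997  0.3035] rot [-0.0001 -0.0001 -0.0001] rows 1.0 | dp [ 1.3836 -0.0175  0.1671] rows 18.0 F [ 0.6 -1.  -0.3] gap 1.001 grip 0.0
```

```bash
python3 -m crank '[{"dp":[0.077,-0.001,0],"delta_rot":[0,0,0],"fingers":1},{"dp":[0.077,-0.001,0],"delta_rot":[0,0,0],"fingers":1},{"dp":[0.077,-0.001,0],"delta_rot":[0,0,0],"fingers":1},{"dp":[0.077,-0.001,0],"delta_rot":[0,0,0],"fingers":1},{"dp":[0.077,-0.001,0],"delta_rot":[0,0,0],"fingers":1},{"dp":[0.077,-0.001,0],"delta_rot":[0,0,0],"fingers":1},{"dp":[0.077,-0.001,0],"delta_rot":[0,0,0],"fingers":1},{"dp":[0.077,-0.001,0],"delta_rot":[0,0,0],"fingers":1},{"dp":[0.077,-0.001,0],"delta_rot":[0,0,0],"fingers":1},{"dp":[0.077,-0.001,0],"delta_rot":[0,0,0],"fingers":1},{"dp":[0.077,-0.001,0],"delta_rot":[0,0,0],"fingers":1},{"dp":[0.077,-0.001,0],"delta_rot":[0,0,0],"fingers":1}]'
python3 -m crank '[{"dp":[0.077,-0.001,0],"delta_rot":[0,0,0],"fingers":1},{"dp":[0.077,-0.001,0],"delta_rot":[0,0,0],"fingers":1},{"dp":[0.077,-0.001,0],"delta_rot":[0,0,0],"fingers":1},{"dp":[0.077,-0.001,0],"delta_rot":[0,0,0],"fingers":1},{"dp":[0.077,-0.001,0],"delta_rot":[0,0,0],"fingers":1},{"dp":[0.077,-0.001,0],"delta_rot":[0,0,0],"fingers":1},{"dp":[0,0,0.06],"delta_rot":[0,0,0],"fingers":1},{"dp":[0,0,0.06],"delta_rot":[0,0,0],"fingers":1},{"dp":[0,0,0.04],"delta_rot":[0,0,0],"fingers":1},{"dp":[0,0,0],"delta_rot":[0,0,0],"fingers":1}]'
python3 plan.py 0.5727,0.3881,0.085,83.1
```

```text
t: 2.93
tcp_pos: [0.5468, 0.1599, 0.3036]
tool_rot: [0.749, 0.663, -0.0, -0.0]
force: [0.6, 0.1, 0.6]
finger_gap: 0.995
gripper_force: 0.0
t: 3.77
tcp_pos: [0.5689, 0.3866, 0.2176]
tool_rot: [0.748, 0.663, -0.006, -0.002]
force: [0.0, -0.1, -1.3]
finger_gap: 0.997
gripper_force: 0.0
t 3.77 tcp [0.5689 0.3866 0.2176] rot [-0.0017  0.001  -0.    ] rows 1.0 | dp [0.0039 0.0072 0.2653] rows 4.0 F [ 0.  -0.1 -1.3] gap 0.997 grip 0.0
```

```bash
python3 -m crank '[{"dp":[0.004,0.007,0.065],"delta_rot":[0,0,0],"fingers":1},{"dp":[0,0,0.065],"delta_rot":[0,0,0],"fingers":1},{"dp":[0,0,0.065],"delta_rot":[0,0,0],"fingers":1},{"dp":[0,0,0.03],"delta_rot":[0,0,0],"fingers":1},{"dp":[0,0,0],"delta_rot":[0,0,0],"fingers":1},{"dp":[0,0,0],"delta_rot":[0,0,0],"fingers":1}]'
python3 plan.py 0.5727,0.3881,0.085,83.1
```

```text
t: 4.27
tcp_pos: [0.5763, 0.3892, 0.1118]
tool_rot: [0.749, 0.663, -0.0, -0.0]
force: [-0.3, -1.2, 0.6]
finger_gap: 0.998
gripper_force: 0.0
t 4.27 tcp [0.5763 0.3892 0.1118] rot [-0.      0.     -0.0002] rows 1.0 | dp [-0.003  -0.0068  0.0536] rows 1.0 F [-0.3 -1.2  0.6] gap 0.998 grip 0.0
```

```bash
python3 -m crank '[{"dp":[-0.003,-0.007,0.027],"delta_rot":[0,0,0],"fingers":1},{"dp":[0,0,0.026],"delta_rot":[0,0,0],"fingers":1},{"dp":[0,0,0],"delta_rot":[0,0,0],"fingers":1},{"dp":[0,0,0],"delta_rot":[0,0,0],"fingers":-1},{"dp":[0,0,0],"delta_rot":[0,0,0],"fingers":-1},{"dp":[0,0,0],"delta_rot":[0,0,0],"fingers":-1},{"dp":[0,0,0],"delta_rot":[0,0,0],"fingers":-1},{"dp":[0,0,0],"delta_rot":[0,0,0],"fingers":-1},{"dp":[0,0,0],"delta_rot":[0,0,0],"fingers":-1},{"dp":[0,0,0],"delta_rot":[0,0,0],"fingers":-1}]' 60
python3 plan.py 0.5727,0.3881,0.085,83.1
```

```text
t: 5.1
tcp_pos: [0.5733, 0.3885, 0.0864]
tool_rot: [0.749, 0.663, 0.001, 0.0]
force: [0.7, 0.5, 5.0]
finger_gap: 0.574
gripper_force: 64.8
t 5.1 tcp [0.5733 0.3885 0.0864] rot [ 0.0004 -0.0003 -0.0001] rows 1.0 | dp [-0.001  -0.0011  0.0028] rows 1.0 F [0.7 0.5 5. ] gap 0.574 grip 64.8
```

```bash
python3 -m crank '[{"dp":[0,0,-0.03],"delta_rot":[0,0,0],"fingers":-1},{"dp":[0,0,-0.07],"delta_rot":[0,0,0],"fingers":-1},{"dp":[0,0,-0.07],"delta_rot":[0,0,0],"fingers":-1},{"dp":[0,0,-0.07],"delta_rot":[0,0,0],"fingers":-1},{"dp":[0,0,-0.07],"delta_rot":[0,0,-0.0093],"fingers":-1},{"dp":[0,0,-0.03],"delta_rot":[0,0,-0.0093],"fingers":-1},{"dp":[0,0,0],"delta_rot":[0,0,0],"fingers":-1},{"dp":[0,0,0],"delta_rot":[0,0,0],"fingers":-1}]'
python3 plan.py 0.511,-0.06,0.25,89.8
```

```text
t: 5.77
tcp_pos: [0.5717, 0.3879, 0.2555]
tool_rot: [0.709, 0.705, 0.0, 0.0]
force: [-0.8, -0.1, -3.3]
finger_gap: 0.578
gripper_force: 64.1
t 5.77 tcp [0.5717 0.3879 0.2555] rot [ 0.     -0.     -0.0004] rows 1.0 | dp [-0.8963 -0.1183  0.011 ] rows 12.0 F [-0.8 -0.1 -3.3] gap 0.578 grip 64.1
```

```bash
python3 -m crank '[{"dp":[-0.04,-0.005,0],"delta_rot":[0,0,0],"fingers":-1},{"dp":[-0.08,-0.01,0],"delta_rot":[0,0,0],"fingers":-1},{"dp":[-0.08,-0.011,0],"delta_rot":[0,0,0],"fingers":-1},{"dp":[-0.08,-0.011,0],"delta_rot":[0,0,0],"fingers":-1},{"dp":[-0.08,-0.011,0],"delta_rot":[0,0,0],"fingers":-1},{"dp":[-0.08,-0.011,0],"delta_rot":[0,0,0],"fingers":-1},{"dp":[-0.08,-0.011,0],"delta_rot":[0,0,0],"fingers":-1},{"dp":[-0.08,-0.011,0],"delta_rot":[0,0,0],"fingers":-1},{"dp":[-0.08,-0.011,0],"delta_rot":[0,0,0],"fingers":-1},{"dp":[-0.08,-0.011,0],"delta_rot":[0,0,0],"fingers":-1},{"dp":[-0.08,-0.011,0],"delta_rot":[0,0,0],"fingers":-1},{"dp":[-0.04,-0.004,0],"delta_rot":[0,0,0],"fingers":-1}]'
python3 -m crank '[{"dp":[-0.016,0,0.03],"delta_rot":[0,0,0],"fingers":-1},{"dp":[0,0,0.05],"delta_rot":[0,0,0],"fingers":-1},{"dp":[0,0,0.05],"delta_rot":[0,0,0],"fingers":-1},{"dp":[0,0,0],"delta_rot":[0,0,0],"fingers":-1},{"dp":[0,0,0],"delta_rot":[0,0,0],"fingers":-1},{"dp":[0,0,0],"delta_rot":[0,0,0],"fingers":-1}]'
python3 plan.py 0.511,-0.06,0.1374,89.8
python3 - <<'E'
from h import *
ims=[]
for n,(a,b,c,d) in (('top',(160,300,280,450)),('scene',(180,290,290,460))):
    p,dd=manip.snapshot(n); np.savez(n+'1.npz',p=p,d=dd); ims.append(cv2.resize(p[a:b,c:d],(680,290 if n=='scene' else 300),interpolation=cv2.INTER_CUBIC))
cv2.imwrite('pics/over.png',np.vstack(ims)[:,:,::-1])
E
```

```text
t: 6.77
tcp_pos: [0.5089, -0.055, 0.2525]
tool_rot: [0.71, 0.704, -0.002, -0.002]
force: [-0.1, 0.5, -3.2]
finger_gap: 0.575
gripper_force: 64.0
t: 7.27
tcp_pos: [0.511, -0.0593, 0.1895]
tool_rot: [0.709, 0.705, -0.0, -0.001]
force: [0.9, -0.8, -2.1]
finger_gap: 0.577
gripper_force: 63.8
t 7.27 tcp [ 0.511  -0.0593  0.1895] rot [-0.0003 -0.0001 -0.0002] rows 1.0 | dp [-1.300e-03  1.000e-04  1.043e-01] rows 2.0 F [ 0.9 -0.8 -2.1] gap 0.577 grip 63.8
```

View pics/over.png

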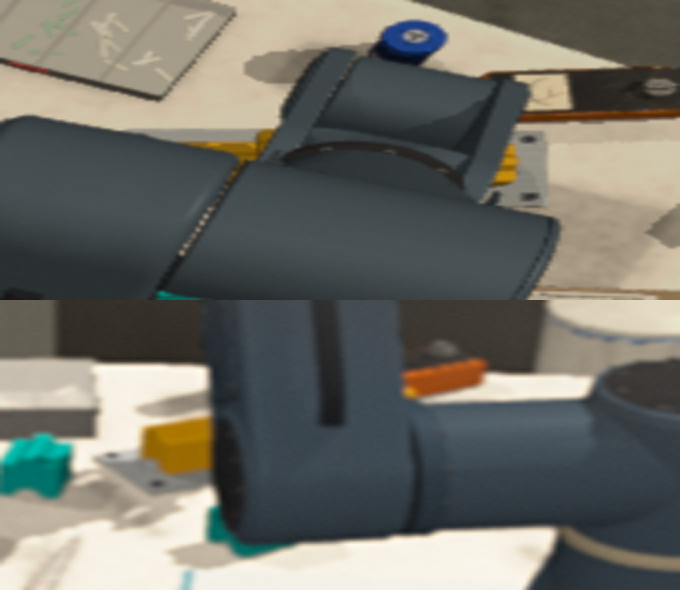

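The arm hides the brick in both views, so I'll lower it slowly and watch the force.

```bash
python3 -m crank '[{"dp":[-0.001,0,0.04],"delta_rot":[0,0,0],"fingers":-1},{"dp":[0,0,0.035],"delta_rot":[0,0,0],"fingers":-1},{"dp":[0,0,0],"delta_rot":[0,0,0],"fingers":-1},{"dp":[0,0,0],"delta_rot":[0,0,0],"fingers":-1}]'
python3 -m crank '[{"dp":[0,0,0.008],"delta_rot":[0,0,0],"fingers":-1},{"dp":[0,0,0.008],"delta_rot":[0,0,0],"fingers":-1},{"dp":[0,0,0.006],"delta_rot":[0,0,0],"fingers":-1},{"dp":[0,0,0],"delta_rot":[0,0,0],"fingers":-1}]'
python3 plan.py 0.511,-0.06,0.1374,89.8
```

```text
t: 7.7
tcp_pos: [0.5113, -0.0599, 0.1529]
tool_rot: [0.709, 0.706, -0.0, -0.0]
force: [0.1, 0.8, -1.4]
finger_gap: 0.57
gripper_force: 63.8
t: 8.03
tcp_pos: [0.5113, -0.0601, 0.1414]
tool_rot: [0.709, 0.706, -0.0, -0.0]
force: [0.3, 0.7, -2.9]
finger_gap: 0.578
gripper_force: 63.9
t 8.03 tcp [ 0.5113 -0.0601  0.1414] rot [-0.     -0.     -0.0001] rows 1.0 | dp [ 0.0002 -0.0005  0.008 ] rows 1.0 F [ 0.3  0.7 -2.9] gap 0.578 grip 63.9
```

```bash
python3 -m crank '[{"dp":[0,0,0.004],"delta_rot":[0,0,0],"fingers":-1},{"dp":[0,0,0.003],"delta_rot":[0,0,0],"fingers":-1},{"dp":[0,0,0.002],"delta_rot":[0,0,0],"fingers":-1},{"dp":[0,0,0],"delta_rot":[0,0,0],"fingers":-1},{"dp":[0,0,0],"delta_rot":[0,0,0],"fingers":-1}]'
```

```text
t: 8.45
tcp_pos: [0.5113, -0.0602, 0.1374]
tool_rot: [0.709, 0.706, 0.0, 0.0]
force: [-0.7, 0.1, 2.9]
finger_gap: 0.576
gripper_force: 64.4
```

It is seated: z is as predicted and the force reversed. Now release, rise, and go towards half_a.

```bash
python3 -m crank '[{"dp":[0,0,0],"delta_rot":[0,0,0],"fingers":0.5},{"dp":[0,0,0],"delta_rot":[0,0,0],"fingers":1},{"dp":[0,0,0],"delta_rot":[0,0,0],"fingers":1},{"dp":[0,0,0],"delta_rot":[0,0,0],"fingers":1},{"dp":[0,0,-0.04],"delta_rot":[0,0,0],"fingers":1},{"dp":[0,0,-0.08],"delta_rot":[0,0,0],"fingers":1},{"dp":[0,0,-0.08],"delta_rot":[0,0,0],"fingers":1},{"dp":[0,0,0],"delta_rot":[0,0,0.01],"fingers":1},{"dp":[0,0,0],"delta_rot":[0,0,0.019],"fingers":1},{"dp":[0,0,0],"delta_rot":[0,0,0.019],"fingers":1},{"dp":[0,0,0],"delta_rot":[0,0,0.019],"fingers":1},{"dp":[0,0,0],"delta_rot":[0,0,0.019],"fingers":1}]'
python3 -m crank '[{"dp":[0,0,0],"delta_rot":[0,0,0.019],"fingers":1},{"dp":[0,0,0],"delta_rot":[0,0,0.019],"fingers":1},{"dp":[0,0,0],"delta_rot":[0,0,0.019],"fingers":1},{"dp":[0,0,0],"delta_rot":[0,0,0.019],"fingers":1},{"dp":[0,0,0],"delta_rot":[0,0,0],"fingers":1}]'
python3 plan.py 0.4495,0.2686,0.22,31.8
```

```text
t: 9.45
tcp_pos: [0.5112, -0.0601, 0.2371]
tool_rot: [0.873, 0.488, 0.0, 0.0]
force: [-0.2, -0.7, -0.1]
finger_gap: 1.0
gripper_force: 0.0
t: 9.87
tcp_pos: [0.5112, -0.0601, 0.2368]
tool_rot: [0.963, 0.27, -0.0, -0.0]
force: [0.0, 0.3, -0.9]
finger_gap: 1.004
gripper_force: 0.0
t 9.87 tcp [ 0.5112 -0.0601  0.2368] rot [-0.      0.     -0.0013] rows 1.0 | dp [ 0.2416 -0.6238  0.0337] rows 9.0 F [ 0.   0.3 -0.9] gap 1.004 grip 0.0
```

```bash
python3 -m crank '[{"dp":[0.024,-0.062,0],"delta_rot":[0,0,-0.0013],"fingers":1},{"dp":[0.024,-0.062,0],"delta_rot":[0,0,0],"fingers":1},{"dp":[0.024,-0.062,0],"delta_rot":[0,0,0],"fingers":1},{"dp":[0.024,-0.062,0],"delta_rot":[0,0,0],"fingers":1},{"dp":[0.024,-0.062,0],"delta_rot":[0,0,0],"fingers":1},{"dp":[0.024,-0.062,0],"delta_rot":[0,0,0],"fingers":1},{"dp":[0.024,-0.062,0],"delta_rot":[0,0,0],"fingers":1},{"dp":[0.024,-0.062,0],"delta_rot":[0,0,0],"fingers":1},{"dp":[0.024,-0.064,0],"delta_rot":[0,0,0],"fingers":1},{"dp":[0.024,-0.064,0],"delta_rot":[0,0,0],"fingers":1},{"dp":[0,0,0],"delta_rot":[0,0,0],"fingers":1},{"dp":[0,0,0],"delta_rot":[0,0,0],"fingers":1}]'
python3 plan.py 0.4495,0.2686,0.085,31.8
python3 - <<'E'
from h import *
ims=[]
for n,(a,b,c,d) in (('top',(190,290,290,440)),('scene',(180,290,290,460))):
    p,dd=manip.snapshot(n); np.savez(n+'2.npz',p=p,d=dd); print(n); bricks(n,p,dd,zmin=.078); ims.append(cv2.resize(p[a:b,c:d],(680,290),interpolation=cv2.INTER_CUBIC))
cv2.imwrite('pics/full.png',np.vstack(ims)[:,:,::-1])
E
```

```text
t: 10.87
tcp_pos: [0.4478, 0.2697, 0.2368]
tool_rot: [0.961, 0.278, 0.0, 0.0]
force: [0.2, -0.7, 0.6]
finger_gap: 1.0
gripper_force: 0.0
t 10.87 tcp [0.4478 0.2697 0.2368] rot [0.     0.     0.0013] rows 1.0 | dp [0.0017 0.0037 0.3036] rows 4.0 F [ 0.2 -0.7  0.6] gap 1.0 grip 0.0
top
[364. 235.] 1841 ctr [510.  -59.3] size [ 50.9 120. ] axis 90.5 z50/98 [0.0909 0.0973 0.1083]
scene
[340. 232.] 565 ctr [273.7 139.8] size [ 19.5 602. ] axis 150.0 z50/98 [0.0815 0.0967 0.3922]
```

View pics/full.png

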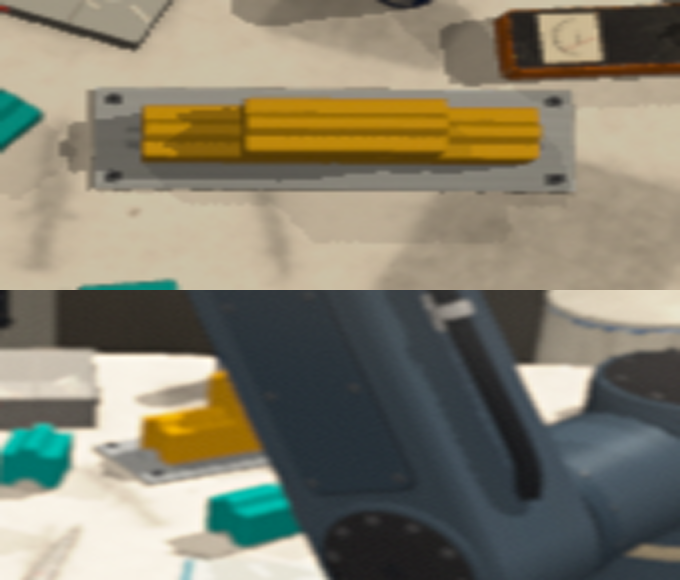

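The top view shows the full brick seated astride the joint (crop x 243–450). Its shoulder is at 97 mm and its centre is about 1 mm from the wall centre. Next is half_a.

```bash
python3 -m crank '[{"dp":[0.002,0.004,0.07],"delta_rot":[0,0,0.0013],"fingers":1},{"dp":[0,0,0.07],"delta_rot":[0,0,0],"fingers":1},{"dp":[0,0,0.07],"delta_rot":[0,0,0],"fingers":1},{"dp":[0,0,0.05],"delta_rot":[0,0,0],"fingers":1},{"dp":[0,0,0.025],"delta_rot":[0,0,0],"fingers":1},{"dp":[0,0,0.017],"delta_rot":[0,0,0],"fingers":1},{"dp":[0,0,0],"delta_rot":[0,0,0],"fingers":1}]'
python3 -m crank '[{"dp":[0,0,0],"delta_rot":[0,0,0],"fingers":-1},{"dp":[0,0,0],"delta_rot":[0,0,0],"fingers":-1},{"dp":[0,0,0],"delta_rot":[0,0,0],"fingers":-1},{"dp":[0,0,0],"delta_rot":[0,0,0],"fingers":-1},{"dp":[0,0,0],"delta_rot":[0,0,0],"fingers":-1},{"dp":[0,0,0],"delta_rot":[0,0,0],"fingers":-1},{"dp":[0,0,0],"delta_rot":[0,0,0],"fingers":-1}]' 60
python3 plan.py 0.4495,0.2686,0.085,31.8
```

```text
t: 11.55
tcp_pos: [0.4503, 0.2654, 0.0843]
tool_rot: [0.963, 0.27, -0.002, 0.0]
force: [0.1, -0.6, -1.3]
finger_gap: 1.003
gripper_force: 0.0
t: 12.13
tcp_pos: [0.4513, 0.2672, 0.0874]
tool_rot: [0.963, 0.271, 0.002, 0.0]
force: [-0.3, -1.6, 6.6]
finger_gap: 0.573
gripper_force: 63.3
t 12.13 tcp [0.4513 0.2672 0.0874] rot [ 0.0001 -0.0005 -0.001 ] rows 1.0 | dp [-0.0016 -0.0042  0.0049] rows 1.0 F [-0.3 -1.6  6.6] gap 0.573 grip 63.3
```

```bash
python3 -m crank '[{"dp":[0,0,-0.03],"delta_rot":[0,0,0],"fingers":-1},{"dp":[0,0,-0.07],"delta_rot":[0,0,0],"fingers":-1},{"dp":[0,0,-0.07],"delta_rot":[0,0,0],"fingers":-1},{"dp":[0,0,-0.07],"delta_rot":[0,0,-0.018],"fingers":-1},{"dp":[0,0,-0.03],"delta_rot":[0,0,-0.018],"fingers":-1},{"dp":[0,0,0],"delta_rot":[0,0,-0.018],"fingers":-1},{"dp":[0,0,0],"delta_rot":[0,0,-0.018],"fingers":-1},{"dp":[0,0,0],"delta_rot":[0,0,-0.018],"fingers":-1},{"dp":[0,0,0],"delta_rot":[0,0,-0.018],"fingers":-1},{"dp":[0,0,0],"delta_rot":[0,0,-0.018],"fingers":-1},{"dp":[0,0,0],"delta_rot":[0,0,-0.018],"fingers":-1},{"dp":[0,0,0],"delta_rot":[0,0,-0.018],"fingers":-1}]'
python3 plan.py 0.511,0.0335,0.21,89.8
```

```text
t: 13.13
tcp_pos: [0.45, 0.267, 0.2213]
tool_rot: [0.707, 0.708, 0.0, 0.0]
force: [0.4, 0.7, -0.9]
finger_gap: 0.575
gripper_force: 62.5
t 13.13 tcp [0.45   0.267  0.2213] rot [ 0.     -0.      0.0008] rows 1.0 | dp [-0.4666  0.1236  0.0225] rows 7.0 F [ 0.4  0.7 -0.9] gap 0.575 grip 62.5
```

```bash
python3 -m crank '[{"dp":[-0.03,0.008,0],"delta_rot":[0,0,0],"fingers":-1},{"dp":[-0.07,0.018,0],"delta_rot":[0,0,0],"fingers":-1},{"dp":[-0.07,0.018,0],"delta_rot":[0,0,0],"fingers":-1},{"dp":[-0.07,0.018,0],"delta_rot":[0,0,0],"fingers":-1},{"dp":[-0.07,0.018,0],"delta_rot":[0,0,0],"fingers":-1},{"dp":[-0.07,0.018,0],"delta_rot":[0,0,0],"fingers":-1},{"dp":[-0.06,0.018,0],"delta_rot":[0,0,0],"fingers":-1},{"dp":[-0.026,0.008,0.02],"delta_rot":[0,0,0],"fingers":-1},{"dp":[0,0,0.03],"delta_rot":[0,0,0],"fingers":-1},{"dp":[0,0,0],"delta_rot":[0,0,0],"fingers":-1},{"dp":[0,0,0],"delta_rot":[0,0,0],"fingers":-1}]'
python3 plan.py 0.511,0.0335,0.145,90
```

```text
t: 14.05
tcp_pos: [0.5102, 0.0342, 0.1951]
tool_rot: [0.709, 0.706, -0.001, -0.001]
force: [0.5, -0.3, -1.2]
finger_gap: 0.574
gripper_force: 62.5
t 14.05 tcp [0.5102 0.0342 0.1951] rot [-0.0005 -0.0001 -0.0007] rows 1.0 | dp [-0.0014  0.0015  0.1003] rows 2.0 F [ 0.5 -0.3 -1.2] gap 0.574 grip 62.5
```

```bash
python3 -m crank '[{"dp":[-0.001,0.001,0.04],"delta_rot":[0,0,-0.0005],"fingers":-1},{"dp":[0,0,0.03],"delta_rot":[0,0,0],"fingers":-1},{"dp":[0,0,0.01],"delta_rot":[0,0,0],"fingers":-1},{"dp":[0,0,0.01],"delta_rot":[0,0,0],"fingers":-1},{"dp":[0,0,0.008],"delta_rot":[0,0,0],"fingers":-1},{"dp":[0,0,0],"delta_rot":[0,0,0],"fingers":-1},{"dp":[0,0,0],"delta_rot":[0,0,0],"fingers":-1}]'
python3 plan.py 0.511,0.0311,0.1384,90
```

```text
t: 14.63
tcp_pos: [0.5122, 0.0335, 0.1473]
tool_rot: [0.707, 0.707, 0.0, 0.0]
force: [-0.1, 0.0, -1.1]
finger_gap: 0.577
gripper_force: 62.6
t 14.63 tcp [0.5122 0.0335 0.1473] rot [ 0.0001  0.     -0.0001] rows 1.0 | dp [-0.0048 -0.0023  0.0179] rows 1.0 F [-0.1  0.  -1.1] gap 0.577 grip 62.6
```

```bash
python3 -m crank '[{"dp":[0,-0.001,0.006],"delta_rot":[0,0,0],"fingers":-1},{"dp":[0,0,0.006],"delta_rot":[0,0,0],"fingers":-1},{"dp":[0,0,0.004],"delta_rot":[0,0,0],"fingers":-1},{"dp":[0,0,0],"delta_rot":[0,0,0],"fingers":-1}]'
python3 -m crank '[{"dp":[0,0,0.002],"delta_rot":[0,0,0],"fingers":-1},{"dp":[-0.002,0,0],"delta_rot":[0,0,0],"fingers":-1},{"dp":[-0.002,0,0],"delta_rot":[0,0,0],"fingers":-1},{"dp":[0,0,0],"delta_rot":[0,0,0],"fingers":-1}]'
python3 plan.py 0.511,0.0311,0.1384,90
```

```text
t: 14.97
tcp_pos: [0.5113, 0.0332, 0.1386]
tool_rot: [0.708, 0.707, -0.0, -0.0]
force: [0.5, -0.8, -1.8]
finger_gap: 0.573
gripper_force: 62.6
t: 15.3
tcp_pos: [0.5116, 0.0315, 0.1384]
tool_rot: [0.708, 0.706, 0.0, 0.0]
force: [-0.5, 2.5, 6.2]
finger_gap: 0.574
gripper_force: 63.3
t 15.3 tcp [0.5116 0.0315 0.1384] rot [ 0.0001 -0.0001 -0.0003] rows 1.0 | dp [-0.0008 -0.0012  0.    ] rows 1.0 F [-0.5  2.5  6.2] gap 0.574 grip 63.3
```

```bash
python3 -m crank '[{"dp":[-0.001,0,0],"delta_rot":[0,0,0],"fingers":-1},{"dp":[0,0,0],"delta_rot":[0,0,0],"fingers":0.5},{"dp":[0,0,0],"delta_rot":[0,0,0],"fingers":1},{"dp":[0,0,0],"delta_rot":[0,0,0],"fingers":1},{"dp":[0,0,0],"delta_rot":[0,0,0],"fingers":1},{"dp":[0,0,-0.04],"delta_rot":[0,0,0],"fingers":1},{"dp":[0,0,-0.08],"delta_rot":[0,0,0],"fingers":1},{"dp":[0,0,-0.08],"delta_rot":[0,0,0],"fingers":1},{"dp":[0,0,0],"delta_rot":[0,0,-0.01],"fingers":1},{"dp":[0,0,0],"delta_rot":[0,0,-0.019],"fingers":1},{"dp":[0,0,0],"delta_rot":[0,0,-0.019],"fingers":1},{"dp":[0,0,0],"delta_rot":[0,0,-0.019],"fingers":1}]'
python3 -m crank '[{"dp":[0,0,0],"delta_rot":[0,0,-0.019],"fingers":1},{"dp":[0,0,0],"delta_rot":[0,0,-0.019],"fingers":1},{"dp":[0,0,0],"delta_rot":[0,0,-0.019],"fingers":1},{"dp":[0,0,0],"delta_rot":[0,0,-0.019],"fingers":1},{"dp":[0,0,0],"delta_rot":[0,0,-0.019],"fingers":1},{"dp":[0,0,0],"delta_rot":[0,0,0],"fingers":1}]'
python3 plan.py 0.4461,-0.353,0.237,148.3
```

```text
t: 16.3
tcp_pos: [0.5114, 0.0306, 0.2382]
tool_rot: [0.542, 0.841, 0.0, 0.0]
force: [-0.4, 0.6, 0.8]
finger_gap: 1.0
gripper_force: 0.0
t: 16.8
tcp_pos: [0.5113, 0.0306, 0.2377]
tool_rot: [0.273, 0.962, -0.0, -0.0]
force: [-0.0, -0.0, 0.3]
finger_gap: 0.997
gripper_force: 0.0
t 16.8 tcp [0.5113 0.0306 0.2377] rot [-0.0001 -0.0001  0.0002] rows 1.0 | dp [-0.2923 -0.7213  0.0014] rows 10.0 F [-0.  -0.   0.3] gap 0.997 grip 0.0
```

```bash
python3 -m crank '[{"dp":[-0.029,-0.072,0],"delta_rot":[0,0,0],"fingers":1},{"dp":[-0.029,-0.072,0],"delta_rot":[0,0,0],"fingers":1},{"dp":[-0.029,-0.072,0],"delta_rot":[0,0,0],"fingers":1},{"dp":[-0.029,-0.072,0],"delta_rot":[0,0,0],"fingers":1},{"dp":[-0.029,-0.072,0],"delta_rot":[0,0,0],"fingers":1},{"dp":[-0.029,-0.072,0],"delta_rot":[0,0,0],"fingers":1},{"dp":[-0.029,-0.072,0],"delta_rot":[0,0,0],"fingers":1},{"dp":[-0.029,-0.072,0],"delta_rot":[0,0,0],"fingers":1},{"dp":[-0.029,-0.072,0],"delta_rot":[0,0,0],"fingers":1},{"dp":[-0.03,-0.073,0],"delta_rot":[0,0,0],"fingers":1},{"dp":[0,0,0],"delta_rot":[0,0,0],"fingers":1},{"dp":[0,0,0],"delta_rot":[0,0,0],"fingers":1}]'
python3 plan.py 0.4461,-0.353,0.086,148.3
cat > look.py <<'E'
import sys; from h import *
k=sys.argv[1]; ims=[]
for n,(a,b,c,d) in (('top',(190,290,290,440)),('scene',(180,290,290,460))):
    p,dd=manip.snapshot(n); np.savez(n+k+'.npz',p=p,d=dd); print(n); bricks(n,p,dd,zmin=.078); ims.append(cv2.resize(p[a:b,c:d],(680,290),interpolation=cv2.INTER_CUBIC))
cv2.imwrite(f'pics/look{k}.png',np.vstack(ims)[:,:,::-1])
E
python3 look.py 3
```

```text
t: 17.8
tcp_pos: [0.4448, -0.3549, 0.2376]
tool_rot: [0.277, 0.961, -0.0, 0.0]
force: [0.0, 0.3, -0.3]
finger_gap: 1.0
gripper_force: 0.0
t 17.8 tcp [ 0.4448 -0.3549  0.2376] rot [-0.      0.0001 -0.0012] rows 1.0 | dp [-2.000e-04  4.500e-03  3.032e-01] rows 4.0 F [ 0.   0.3 -0.3] gap 1.0 grip 0.0
top
[361. 235.] 1799 ctr [456.5 -28.6] size [159.6 180. ] axis 89.4 z50/98 [0.0914 0.0973 0.1097]
scene
[336. 228.] 588 ctr [362.1 123.5] size [ 59.3 435.2] axis 150.1 z50/98 [0.0833 0.0976 0.3003]
```

View pics/look3.png

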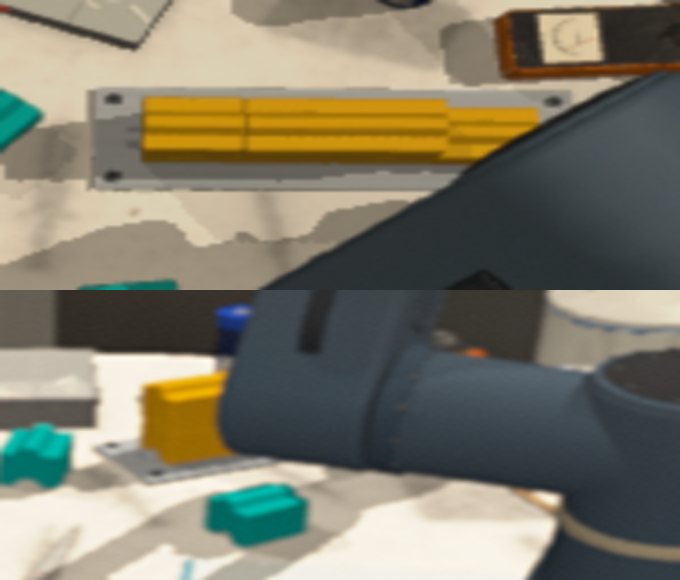

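The left half is seated with its joint closed (crop x 245), and the run measures 180 mm. Next is half_b.

```bash
python3 -m crank '[{"dp":[0,0.0045,0.07],"delta_rot":[0,0,-0.0012],"fingers":1},{"dp":[0,0,0.07],"delta_rot":[0,0,0],"fingers":1},{"dp":[0,0,0.07],"delta_rot":[0,0,0],"fingers":1},{"dp":[0,0,0.05],"delta_rot":[0,0,0],"fingers":1},{"dp":[0,0,0.025],"delta_rot":[0,0,0],"fingers":1},{"dp":[0,0,0.016],"delta_rot":[0,0,0],"fingers":1},{"dp":[0,0,0],"delta_rot":[0,0,0],"fingers":1}]'
python3 -m crank '[{"dp":[0,0,0],"delta_rot":[0,0,0],"fingers":-1},{"dp":[0,0,0],"delta_rot":[0,0,0],"fingers":-1},{"dp":[0,0,0],"delta_rot":[0,0,0],"fingers":-1},{"dp":[0,0,0],"delta_rot":[0,0,0],"fingers":-1},{"dp":[0,0,0],"delta_rot":[0,0,0],"fingers":-1},{"dp":[0,0,0],"delta_rot":[0,0,0],"fingers":-1},{"dp":[0,0,0],"delta_rot":[0,0,0],"fingers":-1}]' 60
python3 plan.py 0.4461,-0.353,0.086,148.3
```

```text
t: 18.48
tcp_pos: [0.4467, -0.3491, 0.0864]
tool_rot: [0.269, 0.963, 0.001, -0.001]
force: [-0.7, -0.2, 0.1]
finger_gap: 0.999
gripper_force: 0.0
t: 19.07
tcp_pos: [0.4475, -0.3514, 0.0894]
tool_rot: [0.27, 0.963, -0.001, 0.002]
force: [-0.6, 0.8, 6.0]
finger_gap: 0.572
gripper_force: 63.4
t 19.07 tcp [ 0.4475 -0.3514  0.0894] rot [-0.0002  0.0006  0.001 ] rows 1.0 | dp [ 0.0007 -0.0041  0.0067] rows 1.0 F [-0.6  0.8  6. ] gap 0.572 grip 63.4
```

```bash
python3 -m crank '[{"dp":[0,0,-0.03],"delta_rot":[0,0,0],"fingers":-1},{"dp":[0,0,-0.07],"delta_rot":[0,0,0],"fingers":-1},{"dp":[0,0,-0.07],"delta_rot":[0,0,0],"fingers":-1},{"dp":[0,0,-0.07],"delta_rot":[0,0,0.018],"fingers":-1},{"dp":[0,0,-0.03],"delta_rot":[0,0,0.018],"fingers":-1},{"dp":[0,0,0],"delta_rot":[0,0,0.018],"fingers":-1},{"dp":[0,0,0],"delta_rot":[0,0,0.018],"fingers":-1},{"dp":[0,0,0],"delta_rot":[0,0,0.018],"fingers":-1},{"dp":[0,0,0],"delta_rot":[0,0,0.018],"fingers":-1},{"dp":[0,0,0],"delta_rot":[0,0,0.018],"fingers":-1},{"dp":[0,0,0],"delta_rot":[0,0,0.018],"fingers":-1},{"dp":[0,0,0],"delta_rot":[0,0,0.018],"fingers":-1}]'
python3 plan.py 0.511,-0.1537,0.21,90
```

```text
t: 20.07
tcp_pos: [0.4464, -0.3503, 0.223]
tool_rot: [0.707, 0.707, 0.0, 0.0]
force: [0.4, -1.1, -1.5]
finger_gap: 0.576
gripper_force: 62.6
t 20.07 tcp [ 0.4464 -0.3503  0.223 ] rot [0.     0.     0.0001] rows 1.0 | dp [0.3932 0.1292 0.0259] rows 6.0 F [ 0.4 -1.1 -1.5] gap 0.576 grip 62.6
```

```bash
python3 -m crank '[{"dp":[0.03,0.01,0],"delta_rot":[0,0,0],"fingers":-1},{"dp":[0.06,0.02,0],"delta_rot":[0,0,0],"fingers":-1},{"dp":[0.06,0.02,0],"delta_rot":[0,0,0],"fingers":-1},{"dp":[0.06,0.02,0],"delta_rot":[0,0,0],"fingers":-1},{"dp":[0.06,0.02,0],"delta_rot":[0,0,0],"fingers":-1},{"dp":[0.06,0.02,0],"delta_rot":[0,0,0],"fingers":-1},{"dp":[0.04,0.013,0],"delta_rot":[0,0,0],"fingers":-1},{"dp":[0.023,0.006,0.02],"delta_rot":[0,0,0],"fingers":-1},{"dp":[0,0,0.03],"delta_rot":[0,0,0],"fingers":-1},{"dp":[0,0,0],"delta_rot":[0,0,0],"fingers":-1},{"dp":[0,0,0],"delta_rot":[0,0,0],"fingers":-1},{"dp":[0,0,0],"delta_rot":[0,0,0],"fingers":-1}]'
python3 plan.py 0.511,-0.1537,0.149,90
```

```text
t: 21.07
tcp_pos: [0.5099, -0.154, 0.1974]
tool_rot: [0.705, 0.709, -0.0, 0.0]
force: [-0.0, -0.1, -1.1]
finger_gap: 0.572
gripper_force: 62.6
t 21.07 tcp [ 0.5099 -0.154   0.1974] rot [-0.     0.     0.001] rows 1.0 | dp [0.0006 0.0023 0.0969] rows 2.0 F [-0.  -0.1 -1.1] gap 0.572 grip 62.6
```

```bash
python3 -m crank '[{"dp":[0.0005,0.002,0.04],"delta_rot":[0,0,0.001],"fingers":-1},{"dp":[0,0,0.03],"delta_rot":[0,0,0],"fingers":-1},{"dp":[0,0,0.01],"delta_rot":[0,0,0],"fingers":-1},{"dp":[0,0,0.01],"delta_rot":[0,0,0],"fingers":-1},{"dp":[0,0,0.006],"delta_rot":[0,0,0],"fingers":-1},{"dp":[0,0,0],"delta_rot":[0,0,0],"fingers":-1},{"dp":[0,0,0],"delta_rot":[0,0,0],"fingers":-1}]'
python3 plan.py 0.511,-0.151,0.1404,90
```

```text
t: 21.65
tcp_pos: [0.5112, -0.1537, 0.1499]
tool_rot: [0.707, 0.707, 0.0, 0.0]
force: [-0.8, -0.5, -1.2]
finger_gap: 0.576
gripper_force: 62.6
t 21.65 tcp [ 0.5112 -0.1537  0.1499] rot [ 0.0001  0.0001 -0.    ] rows 1.0 | dp [ 0.0053 -0.0004  0.019 ] rows 1.0 F [-0.8 -0.5 -1.2] gap 0.576 grip 62.6
```

```bash
python3 -m crank '[{"dp":[0,0,0.007],"delta_rot":[0,0,0],"fingers":-1},{"dp":[0,0,0.007],"delta_rot":[0,0,0],"fingers":-1},{"dp":[0,0,0.004],"delta_rot":[0,0,0],"fingers":-1},{"dp":[0,0,0],"delta_rot":[0,0,0],"fingers":-1}]'
python3 -m crank '[{"dp":[0,0,0.002],"delta_rot":[0,0,0],"fingers":-1},{"dp":[0.002,0,0],"delta_rot":[0,0,0],"fingers":-1},{"dp":[0.002,0,0],"delta_rot":[0,0,0],"fingers":-1},{"dp":[0.001,0,0],"delta_rot":[0,0,0],"fingers":-1},{"dp":[0,0,0],"delta_rot":[0,0,0],"fingers":-1},{"dp":[0,0,0],"delta_rot":[0,0,0],"fingers":-1}]'
python3 plan.py 0.511,-0.151,0.1404,90
```

```text
t: 21.98
tcp_pos: [0.511, -0.1533, 0.1405]
tool_rot: [0.707, 0.707, 0.0, 0.0]
force: [-0.9, -0.4, -0.4]
finger_gap: 0.576
gripper_force: 62.6
t: 22.48
tcp_pos: [0.5115, -0.1518, 0.1404]
tool_rot: [0.707, 0.708, -0.0, 0.001]
force: [-1.6, -3.3, 5.6]
finger_gap: 0.575
gripper_force: 63.4
t 22.48 tcp [ 0.5115 -0.1518  0.1404] rot [0.0003 0.0004 0.0002] rows 1.0 | dp [ 0.0016 -0.0009 -0.    ] rows 1.0 F [-1.6 -3.3  5.6] gap 0.575 grip 63.4
```

```bash
python3 -m crank '[{"dp":[0,0,0],"delta_rot":[0,0,0],"fingers":0.5},{"dp":[0,0,0],"delta_rot":[0,0,0],"fingers":0.9},{"dp":[0,0,0],"delta_rot":[0,0,0],"fingers":0.9},{"dp":[0,0,0],"delta_rot":[0,0,0],"fingers":0.9},{"dp":[0,0,-0.04],"delta_rot":[0,0,0],"fingers":1},{"dp":[0,0,-0.08],"delta_rot":[0,0,0],"fingers":1},{"dp":[0,0,-0.08],"delta_rot":[0,0,0],"fingers":1},{"dp":[0,0,-0.04],"delta_rot":[0,0,0],"fingers":1},{"dp":[-0.08,-0.02,0],"delta_rot":[0,0,0],"fingers":1},{"dp":[-0.08,-0.02,0],"delta_rot":[0,0,0],"fingers":1},{"dp":[-0.08,-0.02,0],"delta_rot":[0,0,0],"fingers":1},{"dp":[-0.08,-0.02,0],"delta_rot":[0,0,0],"fingers":1}]'
python3 -m crank '[{"dp":[-0.075,-0.03,0],"delta_rot":[0,0,0],"fingers":1},{"dp":[-0.075,-0.03,0],"delta_rot":[0,0,0],"fingers":1},{"dp":[-0.075,-0.03,0],"delta_rot":[0,0,0],"fingers":1},{"dp":[-0.075,-0.03,0],"delta_rot":[0,0,0],"fingers":1},{"dp":[-0.07,-0.03,0],"delta_rot":[0,0,0],"fingers":1},{"dp":[0,0,0],"delta_rot":[0,0,0],"fingers":1},{"dp":[0,0,0],"delta_rot":[0,0,0],"fingers":1}]'
sed -i 's/zmin=.078/zmin=.085/' look.py; python3 look.py 4
python3 - <<'E'
from h import *
# end planes: upper and lower course extents along y per height band, top camera
f=np.load('top4.npz'); g=np.load('top0.npz')
for nm,ff,lo,hi in(('low0',g,.044,.064),('up',f,.089,.11)):
    hsv=cv2.cvtColor(ff['p'],cv2.COLOR_RGB2HSV); m=cv2.inRange(hsv,(15,140,60),(32,255,255))>0
    P=cloud('top',ff['d']); q=P[m&(P[...,2]>lo)&(P[...,2]<hi)&(abs(P[...,0]-.51)<.06)&(abs(P[...,1]+.06)<.2)]
    r=cv2.minAreaRect((q[:,:2]*1000).astype(np.float32)); print(nm,r,'y',q[:,1].min(),q[:,1].max(),'zmed',np.median(q[:,2]))
    for a in np.arange(-.18,.06,.04):
        s=q[(q[:,1]>=a)&(q[:,1]<a+.04)]; print('  ',round(a,2),np.round([s[:,0].min(),s[:,0].max(),np.median(s[:,2])],4))
E
```

```text
t: 23.48
tcp_pos: [0.4704, -0.3118, 0.2597]
tool_rot: [0.707, 0.708, 0.0, 0.0]
force: [-0.4, -0.5, -0.1]
finger_gap: 1.001
gripper_force: 0.0
t: 24.07
tcp_pos: [0.3946, -0.4977, 0.2588]
tool_rot: [0.708, 0.706, 0.0, -0.0]
force: [0.1, 0.1, -0.2]
finger_gap: 0.999
gripper_force: 0.0
top
[366. 235.] 2011 ctr [510.7 -60.3] size [ 51.9 242.2] axis 89.9 z50/98 [0.091  0.0971 0.1089]
scene
[341. 229.] 871 ctr [370.1  93.5] size [ 75.6 402.8] axis 155.1 z50/98 [0.0901 0.0987 0.2825]
low0 ((510.799560546875, -60.49854278564453), (240.542724609375, 50.960819244384766), 89.81915283203125) y -0.1808230797973702 0.059762096708961376 zmed 0.0523938534809012
   -0.18 [0.4864 0.5356 0.0519]
   -0.14 [0.4866 0.5356 0.0518]
   -0.1 [0.4862 0.5354 0.0527]
   -0.06 [0.4853 0.5347 0.0524]
   -0.02 [0.4861 0.5361 0.0527]
   0.02 [0.4857 0.5365 0.0526]
up ((510.6556396484375, -60.34187316894531), (242.16590881347656, 51.907352447509766), 89.86581420898438) y -0.18146619432459152 0.060744843184365536 zmed 0.09734545451338383
   -0.18 [0.4861 0.5363 0.0971]
   -0.14 [0.486  0.5357 0.0968]
   -0.1 [0.4851 0.5352 0.0974]
   -0.06 [0.4848 0.5348 0.0977]
   -0.02 [0.4848 0.5341 0.0978]
   0.02 [0.4869 0.5369 0.0975]
```

View pics/look4.png

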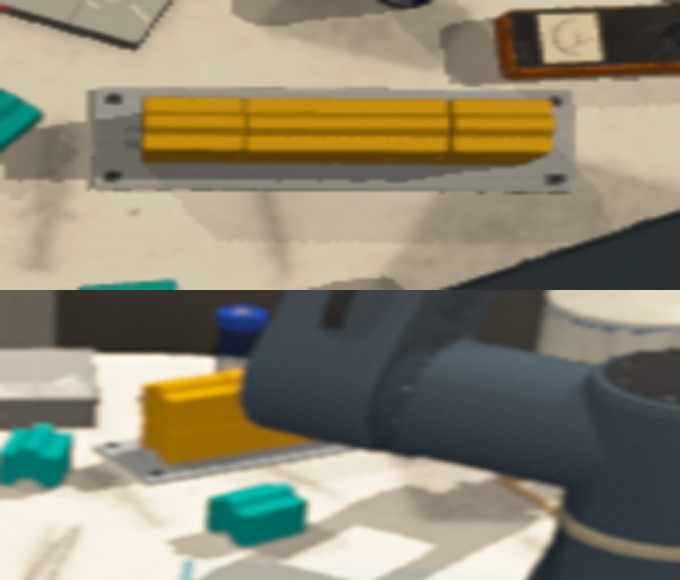

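The finished course is seated at 97.3 mm against 52.4 mm below, which gives the required 45 mm step. It is 242 mm long against 240.5 mm for the bottom course, so the ends are flush to about 1 mm and both joints (crop x 245 and 451) are closed. The vial shield and survey meter are undisturbed. Handing in.

```bash
python3 -c "
from station import manip
print(manip.sign_off())"
```

```text
the job is handed in; nothing more can be done
None
```

The second course is laid in running bond and handed in at about 24 s: full brick astride the joint, both yellow halves closing the ends, all seated, ends flush to about 1 mm and joint gaps about 2 mm in total; I checked the final state mainly from the top camera, because the arm hid much of the wall in the other view.

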